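# Close a pack of drawer dividers in the clamping jig and lock its pull-to-turn knob

### The job

Stand the last drawer divider upright in the clamping jig, slot upwards, in the gap between the other three and the moving jaw. Then pull the jig's knob out to unlock it, turn it clockwise until the jaw is snug against the pack, and push the knob fully home again so that it locks. Leave the tape measure, pencil and marker where they are.

Things in the scene. Friction and masses are not known exactly. Their poses are not given: they have to be found in the camera images.
- jig: fixed clamping jig, steel and grey, 116 (x) by 276 mm (y); origin: centre of its underside. +y runs along the pack to the fixed end wall, which is the end nearer the robot; the knob leans to -x (the robot's right). Gear housing at the far end, y -126 to -44, 90 mm high, with a sloping face; the knob's axis meets it at x -12.5, y -85, z 61 mm, 35 deg from vertical.
- jig_bed (a point): middle of the jig's bed, 12 mm above its underside, where the dividers stand; at x 0, y 0 of the jig, axes as the jig's. Two steel ways along y stand 8 mm above the bed, 70 mm apart inside (x -35 to +35), leaving a 60 mm divider 5 mm of play at each end.
- wall_face (a point): cork face of the fixed end wall (86 mm wide, top 90 mm above the bench): centre of its lower edge, at y +105, z 12 mm of the jig; axes as the jig's, the face looks to -y
- jaw (a joint): m. Travel of the moving jaw along the jig's +y, driven by the knob through rack and pinion. Its face stands at y = 12 mm + this value in the jig frame. About 0, 4 or 9 mm at the start, leaving 28 to 38 mm between jaw and third divider; it meets the complete pack of four (72 mm) at 21 mm.
- jaw_face (a point): centre of the moving jaw's cork face (80 mm wide, top 82 mm above the bench), 47 mm above the jig's underside; axes as the jig's, the face looks to +y
- knob_pull (a joint): m. How far the knob is out: about 0 (within 1 mm) when home, where locking teeth keep it from turning; 12 mm when fully out, free to turn. A sprung detent holds it in either place: about 8 N starts it outwards, a few N push it in again; left at less than about 8 mm it is drawn home. Forcing it while home slips the fingers or jumps a tooth.
- knob_turn (a joint): rad. Knob angle, growing clockwise as seen when facing the knob; clockwise closes the jaw, 16 mm per rad. 24 locking notches to the turn, at 0.016 + a multiple of 0.262; it starts in one of the first three. The pack of four is snug at the notch at 1.325 (felt as a firm stop from about 1.31 on). Pushed in, the knob settles into the nearest notch.
- knob_top (a point): centre of the knob's outer end. z is the knob's axis pointing out, 35 deg from vertical, leaning to the jig's -x; x and y turn with the knob. Fluted black cylinder, 45 mm in diameter, 32 mm long; its end is 35 mm out from the sloping face when home, 47 mm when pulled out.
- divider_a: pine drawer divider standing in the jig next to the fixed wall: 60 mm long (its x), 18 mm thick (its y), 90 mm high, with an open slot 19 mm wide and 44 mm deep in the middle of its top edge. Origin: centre of its foot. 70 g, loose.
- divider_b: the same, second from the wall
- divider_c: the same, third from the wall; next to the gap
- divider_d: the last divider, same shape, standing upright on the bench to the right of the jig; 50 to 100 g. In the jig there are only 5 to 10 mm beside each of its faces, so hold it by its two narrow ends (60 mm apart), where the fingers find room.
- tape_measure: bystander: tape measure, 87 mm long, 66 mm high, standing on the bench between the last divider and the jig, farther from the robot
- pencil: bystander: flat carpenter's pencil, 180 mm long, lying beside the jig
- marker: bystander: felt marker, 136 mm long, lying

How it is judged:
By the outcome, as a careful person would: the job done as asked, in the order asked, and still so for the second after the job is handed in, with the robot touching nothing.
It also fails if it takes over 48 s, if anything falls off the work surface, if the arm or the gripper's body presses on something with over 40 N, if the wrist force passes 120 N, or if a joint passes its speed limit or range.

### The arm

A 7-joint arm with a two-finger parallel gripper is mounted at the origin on a cart in front of the work surface, level with it; the furniture and walls round the work are solid. World frame = base frame: x ahead of the robot, y to its left, z up, the work surface at z = 0. Lengths are in m, angles in rad, forces in N, time in s.
With the tool pointing down it reaches from about 0.4 to 0.9 m from the base axis. Payload 5.6 kg.
Tool frame: the origin (TCP) lies at the very end of the fingers, on their centre line; the grasp point (between the pads) lies behind it (arm.grasp_offset is the z of the grasp point in the tool frame, in m); z points along the fingers, y is the line along which they close (so a half turn about z gives the same grasp; the last joint's range is limited). The gripper opens to 92 mm and grips with 3 to 60 N. Pads are 20 mm wide; open, the fingers measure 128 mm over their backs; the gripper's body (75 mm by 189 mm) begins 69 mm behind the grasp point.
Start: joints at [-1.357, 0.468, -0.012, 1.603, 0.006, 1.071, -0.056], TCP at [0.165, 0.629, 0.215] pointing down, gripper open.
Joint ranges: [-2.53, 2.53], [-0.31, 2.02], [-1.57, 1.55], [0.28, 2.44], [-1.29, 4.43], [0.15, 1.84], [-2.92, 2.92]. Speed limits (rad/s): [2.57, 2.57, 3.14, 3.14, 3.14, 3.14, 3.14].

### API

Orientations are given as a unit quaternion [w, x, y, z].
In Python, from workcell import arm, imaging, hand_in gives the robot as it stands (arm), with the cameras (imaging) and the job as plain functions.
- The arm moves only by the shell command python3 shift.py 'ROWS' [FORCE]. ROWS is a JSON list of rows, 1 to 12 of them, each an object with the fields aperture (the finger opening in m), tx, ty, tz (the shift in m), drx, dry, drz (a rotation vector in rad); a field left out counts as zero (the opening has to be given); each row shifts and turns the commanded pose from where the row before left it, along the tool's axes as they then stand; what a row does not reach is not made up. A row lasts 1/8 s, in which the tool goes at most 0.0625 m and 0.188 rad, less where a joint would pass 70% of its speed; a pose out of reach is approached as far as the arm can. The fingers move at their own pace and stop on an object; FORCE is the grip in N (left out, the last holds). Time passes only in rows, so rows that do not move let the fingers close. It prints the time, the measured TCP pose, the force, the opening and the grip force at its end. Input that does not fit is refused with a message, and nothing moves.
- arm.get_obs(): the state, without advancing time (a new reading comes with each control period).
- imaging.snapshot(name): name is "side" or "top"; returns a dict with "frame" (400x640x3 uint8, blue, green, red), "K" (3x3 intrinsics, pixels), "origin" and "rotation" of the camera in the world. Camera axes: x right, y up, looking along -z (the intrinsics and any distortion apply to the point x, -y, -z); pixel columns grow to the right and rows downward; lengths in m; the calibration is good to about 2 mm. A picture is of the moment at which its call begins. There is no depth.
- hand_in(): hands the job in; it is judged then, once.
The state is a dict: "clock": time; "joints": joint angles; "qvel": joint speeds; "joint_efforts": joint torques, N m; "position": TCP position; "eef_rot": TCP orientation; "ft_force": force on the tool from outside, world axes, zero at the start; "wrist_torque": the same for the moment, N m; "width": finger opening in m; "grasp_force": force on a finger pad.
Only numpy, scipy, OpenCV 4.12 (cv2) and the standard library are available. Lean on these libraries where they do the work, as an engineer would, in place of code of your own. Each camera call takes 0.05 s, during which the arm holds its last target. There are 200 camera calls.

## Working session

There is one attempt and no reset: what is moved stays moved. The work goes in short steps, Python scripts to look and compute and a shell command to move; the robot and the scene stay as the last step left them, time stands still between calls to the robot, and variables do not carry over. Pictures are saved under pics/ and viewed, at most 10 in all, crops included, and the job is handed in when it is done.

```bash
ls; mkdir -p pics
python3 - <<'E'
from workcell import arm, imaging, hand_in
import cv2,pickle
o=arm.get_obs();print({k:o[k] for k in("clock","position","eef_rot","width")},arm.grasp_offset)
for n in("top","side"):
    s=imaging.snapshot(n);cv2.imwrite(f"pics/{n}0.png",s["frame"]);pickle.dump(s,open(f"{n}0.pkl","wb"))
    print(n,s["K"],s["origin"],s["rotation"],[k for k in s])
E
```

```text
pics
shift.py
workcell.py
{'clock': 0.0, 'position': array([0.16499604, 0.6280974 , 0.21364476]), 'eef_rot': array([-5.60363037e-05,  1.28060367e-01,  9.91765977e-01, -8.87228991e-04]), 'width': 0.09168942326548138} -0.0187
top [[448.3551399    0.         321.43921913]
 [  0.         448.3551399  196.20550936]
 [  0.           0.           1.        ]] [0.25454985 0.13595311 1.05758104] [-0.66663408 -0.07096424  0.07490134  0.73820923] ['frame', 'K', 'origin', 'rotation']
side [[376.019505     0.         322.42335979]
 [  0.         376.019505   200.10152719]
 [  0.           0.           1.        ]] [0.51262873 0.84141461 0.55896761] [0.02109004 0.00969565 0.46623769 0.88435492] ['frame', 'K', 'origin', 'rotation']
```

View both.

View pics/top0.png

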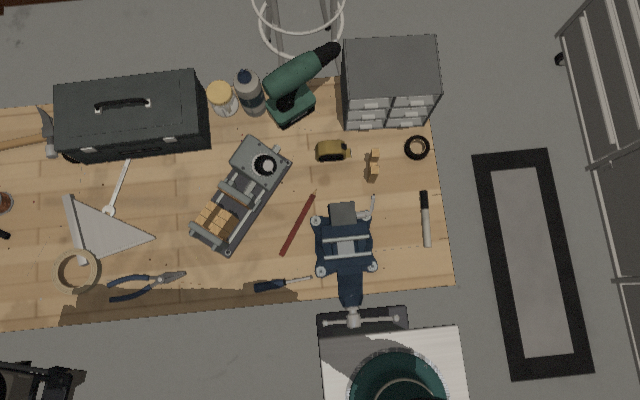

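View pics/side0.png

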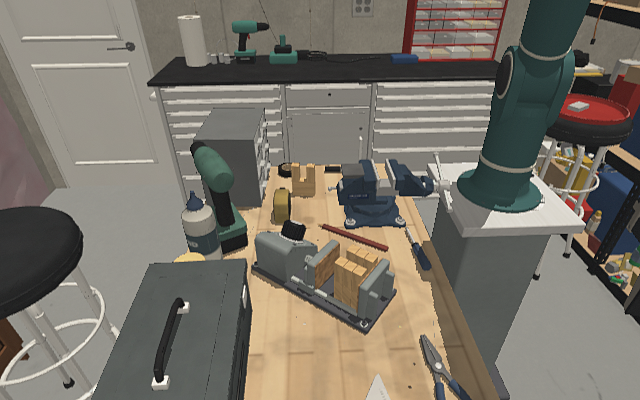

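```bash
cat > h.py <<'E'
import numpy as np,pickle,cv2
from scipy.spatial.transform import Rotation as R
def rot(q): return R.from_quat(np.asarray(q)[[1,2,3,0]])
def proj(s,P):
    p=rot(s["rotation"]).inv().apply(np.atleast_2d(P)-s["origin"])*[1,-1,-1]
    u=p@s["K"].T; return u[:,:2]/u[:,2:]
def back(s,uv,z):
    d=np.linalg.inv(s["K"])@[uv[0],uv[1],1]; d=rot(s["rotation"]).apply(d*[1,-1,-1])
    return s["origin"]+d*(z-s["origin"][2])/d[2]
def load(n): return pickle.load(open(n+".pkl","rb"))
def grid(img,x0,y0,w,h,k,step=10):
    c=cv2.resize(img[y0:y0+h,x0:x0+w],None,fx=k,fy=k,interpolation=cv2.INTER_CUBIC)
    for x in range(-(-x0//step)*step,x0+w,step):
        cv2.putText(c,str(x),(int((x-x0+.5)*k),8),0,.3,(0,0,255),1);cv2.line(c,(int((x-x0+.5)*k),10),(int((x-x0+.5)*k),14),(0,0,255),1)
    for y in range(-(-y0//step)*step,y0+h,step):
        cv2.putText(c,str(y),(0,int((y-y0+.5)*k)),0,.3,(0,0,255),1);cv2.line(c,(20,int((y-y0+.5)*k)),(24,int((y-y0+.5)*k)),(0,0,255),1)
    return c
E
python3 - <<'E'
from h import *
t=load("top0");f=t["frame"]
a=grid(f,182,128,116,132,4);b=grid(f,310,135,80,55,4)
c=np.zeros((528,464+320,3),np.uint8);c[:,:464]=a;c[:220,464:]=b
cv2.imwrite("pics/c1.png",c)
f=load("side0")["frame"]
cv2.imwrite("pics/c2.png",grid(f,240,155,175,180,3.3))
E
```

```text
(no output)
```

View pics/c1.png

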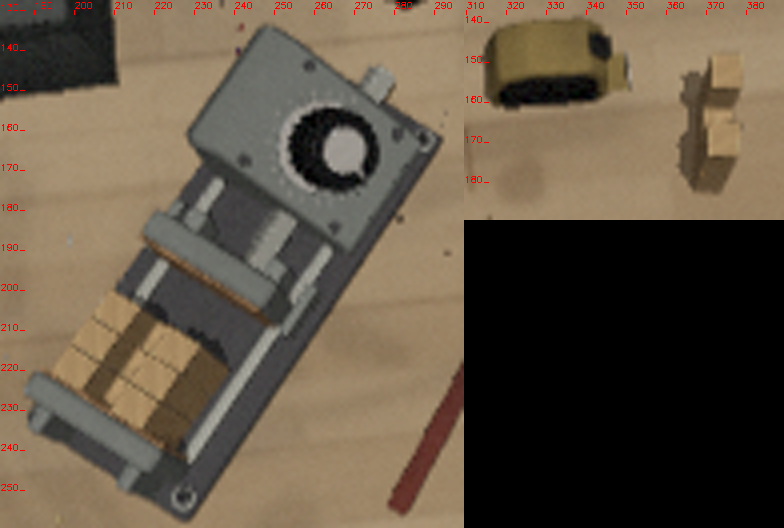

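View pics/c2.png

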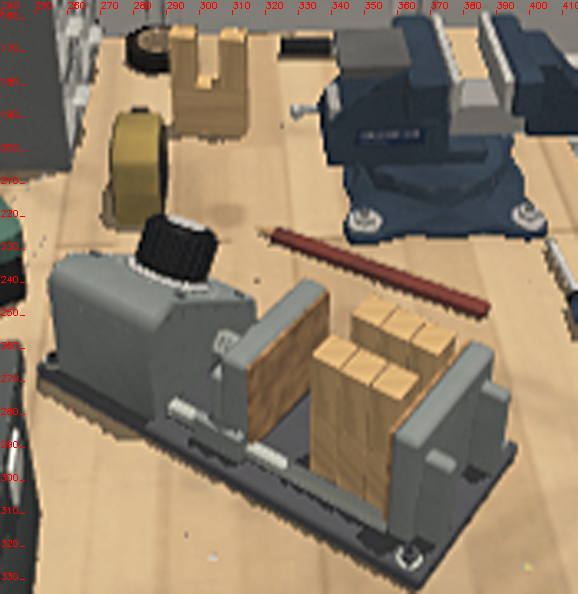

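```bash
cat > fit.py <<'E'
from h import *
from scipy.optimize import least_squares
t,s=load("top0"),load("side0")
J=[(t,(228,257.7),(-58,138,10)),(t,(291.7,162),(-58,-138,10)),(t,(191,220.8),(43,105,90)),(t,(222.3,241.5),(-43,105,90)),
(s,(366.2,333.3),(58,138,0)),(s,(251.6,267),(58,-138,0)),(s,(395.9,290.3),(-58,138,10)),
(t,(209.8,200.1),(30,51,102)),(t,(231.6,212.1),(-30,51,102)),(s,(334.5,260.6),(30,51,102)),(s,(366.6,269),(30,105,102))]
def T(p,P): c,n=np.cos(p[2]),np.sin(p[2]);P=np.asarray(P)/1000;return np.array([p[0]+c*P[0]-n*P[1],p[1]+n*P[0]+c*P[1],P[2]])
def res(p): return np.concatenate([proj(c,T(p,P))[0]-uv for c,uv,P in J])
p0=back(t,(240,195),.01)
r=min((least_squares(res,[p0[0],p0[1],y],loss="soft_l1") for y in np.arange(0,6.2,.8)),key=lambda r:r.cost)
if __name__=="__main__":
    print("jig",r.x,np.rad2deg(r.x[2]));print(np.round(res(r.x).reshape(-1,2),1))
    p=r.x
    # jaw top face edge (top z82): cork edge ends
    for uv in((218.3,194),(249,209.5)):
        w=back(t,uv,.082);d=w[:2]-p[:2];c,n=np.cos(p[2]),np.sin(p[2]);print("jaw edge jig",c*d[0]+n*d[1],-n*d[0]+c*d[1])
    # knob top
    a=np.deg2rad(35)
    for L in(35,47):
        K=(-12.5-L*np.sin(a),-85,61+L*np.cos(a));W=T(p,K);print("knob",L,W,proj(t,W),proj(s,W))
    # divider d top corners
    for uv in((371.4,148),(379.3,147.6),(379,158.5),(370.5,162.5),(379,165),(370,165.5),(376.5,173.5),(369,173)):
        print(uv,back(t,uv,.09))
    for uv in((291.9,196),(314.2,196)): print("side foot",back(s,uv,0))
    for uv in((291.8,163.5),(315,163.8)): print("side top",back(s,uv,.09))
E
python3 fit.py
```

```text
jig [0.49172804 0.30889447 0.90198298] 51.67981801547999
[[ 0.3  1.3]
 [ 1.8  0.3]
 [ 0.5 -2.1]
 [ 1.4 -1.7]
 [ 0.1  1. ]
 [-0.4  1. ]
 [ 1.2 -1.5]
 [-0.5  0.2]
 [ 0.3  2.8]
 [ 0.2  0.8]
 [-5.1  5.5]]
jaw edge jig 0.02785453438196687 0.028036476460155255
jaw edge jig -0.0497378376905248 0.02023462102973888
knob 35 [0.53821706 0.23063264 0.08967032] [[268.67870035 165.79048716]] [[296.61698546 221.27073817]]
knob 47 [0.53394927 0.22523259 0.09950015] [[270.72358734 166.193126  ]] [[298.54105475 215.76569929]]
(371.4, 148) [ 0.55583042 -0.00311933  0.09      ]
(379.3, 147.6) [ 0.55493757 -0.020945    0.09      ]
(379, 158.5) [ 0.52964448 -0.01701804  0.09      ]
(370.5, 162.5) [0.5223533  0.00308757 0.09      ]
(379, 165) [ 0.51464484 -0.01509328  0.09      ]
(370, 165.5) [0.51555626 0.00505865 0.09      ]
(376.5, 173.5) [ 0.49573879 -0.00705869  0.09      ]
(369, 173) [0.49859064 0.00940823 0.09      ]
side foot [0.55683954 0.00259278 0.        ]
side foot [0.49727019 0.00558105 0.        ]
side top [ 0.55307303 -0.01314383  0.09      ]
side top [ 0.4934756  -0.00851358  0.09      ]
```

```bash
sed -i 's/(s,(366.6,269),(30,105,102))/(s,(366.6,269),(9.5,105,102))/; s/(218.3,194),(249,209.5)/(218.5,187.5),(249.5,208.7)/; s/^    # divider d/    for uv in((209.8,200.1),(231.6,212.1),(192.5,221),):\n        w=back(t,uv,.102);d=w[:2]-p[:2];print("div jig",c*d[0]+n*d[1],-n*d[0]+c*d[1])\n    # divider d/' fit.py; python3 fit.py | head -24
cat > ov.py <<'E'
from fit import *
import sys
p=r.x
def jaw(y): return [(40,y,82),(-40,y,82),(-40,y,12),(40,y,12)]
polys=[[(58,138,0),(-58,138,0),(-58,-138,0),(58,-138,0)],[(43,105,90),(-43,105,90),(-43,105,12),(43,105,12)],jaw(21),[(30,51,102),(-30,51,102),(-30,105,102),(30,105,102)],
[(30,51,102),(30,51,12),(-30,51,12),(-30,51,102)]]
def ov(c,k,x0,y0,w,h,out,P):
    g=grid(c["frame"],x0,y0,w,h,k)
    for q in P:
        uv=np.concatenate([proj(c,v) for v in q]);cv2.polylines(g,[np.int32((uv-[x0-.5,y0-.5])*k)],True,(255,255,0),1)
    return g
D=[(sx,sy,z) for z in(90,) for sx,sy in((30,9),(-30,9),(-30,-9),(30,-9))]
def dd(q,z): return [T(q,(a,b,z)) for a,b in((30,9),(-30,9),(-30,-9),(30,-9))]
P=[[T(p,v) for v in q] for q in polys]
if __name__=="__main__":
    q=(.5265,.0,np.deg2rad(float(sys.argv[1]))) if len(sys.argv)<3 else tuple(map(float,sys.argv[1:4]))
    P+=[dd(q,0),dd(q,90)]
    c=np.zeros((600,800,3),np.uint8)
    a=ov(t,3,182,128,116,132,"",P);b=ov(t,3,355,135,40,55,"",P);e=ov(s,3,240,220,155,115,"",P);f=ov(s,3,280,150,45,60,"",P)
    c[:a.shape[0],:a.shape[1]]=a;c[400:400+b.shape[0],:b.shape[1]]=b;c[:345,350:350+450]=e[:,:450];c[400:400+180,350:350+135]=f
    cv2.imwrite("pics/ov.png",c)
E
python3 ov.py .526 .0 1.66
```

```text
jig [0.49230923 0.30932841 0.89777454] 51.43869235470864
[[-0.1  1. ]
 [ 1.7  0.3]
 [ 0.2 -2.6]
 [ 1.  -2. ]
 [-0.5  1.4]
 [-0.6  1. ]
 [ 1.  -1.1]
 [-0.8 -0.2]
 [-0.   2.5]
 [-0.3  1. ]
 [ 0.6 -1.3]]
jaw edge jig 0.035288492250560945 0.015979690036174866
jaw edge jig -0.05043311363360723 0.018131942277700572
knob 35 [0.53846847 0.23087164 0.08967032] [[268.56365761 165.69327918]] [[296.49242745 221.34599234]]
knob 47 [0.534178   0.2254896  0.09950015] [[270.59993906 166.10551224]] [[298.42794935 215.84452397]]
div jig 0.02836195018316818 0.050430068134355174
div jig -0.026850517823420246 0.046452484172620316
div jig 0.03294353752209152 0.10797835969337008
(371.4, 148) [ 0.55583042 -0.00311933  0.09      ]
(379.3, 147.6) [ 0.55493757 -0.020945    0.09      ]
(379, 158.5) [ 0.52964448 -0.01701804  0.09      ]
(370.5, 162.5) [0.5223533  0.00308757 0.09      ]
(379, 165) [ 0.51464484 -0.01509328  0.09      ]
```

View pics/ov.png

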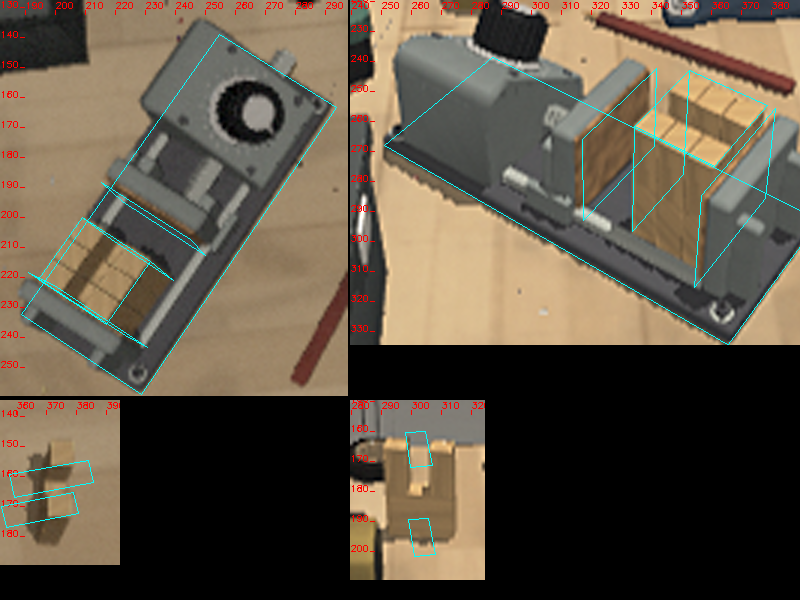

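Run:
```python
from h import *
t,s=load("top0"),load("side0")
for uv in((346,130),(436,128),(345,100)): print(uv,back(t,uv,0),back(t,uv,.2))
for uv in((266,208),(266,178),(245,205)):print("side",back(s,uv,0))
for x in(.6,.64): print(x,proj(t,[[x,.03,0],[x,-.03,0],[x,.03,.115],[x,-.03,.115]]).round(),proj(s,[[x,.03,0],[x,-.03,0]]).round())
```

```text
(346, 130) [0.63677087 0.04093607 0.        ] [0.56448874 0.05890482 0.2       ]
(436, 128) [ 0.61895574 -0.182165    0.        ] [ 0.55004265 -0.12200543  0.2       ]
(345, 100) [0.71633425 0.03448238 0.        ] [0.62900583 0.05367159 0.2       ]
side [0.62179997 0.05452262 0.        ]
side [ 0.63328006 -0.09458128  0.        ]
side [0.67706218 0.038437   0.        ]
0.6 [[352. 144.]
 [376. 141.]
 [355. 127.]
 [382. 124.]] [[275. 202.]
 [276. 190.]]
0.64 [[350. 128.]
 [374. 126.]
 [353. 110.]
 [380. 108.]] [[260. 203.]
 [262. 190.]]
```

```bash
python3 shift.py '[{"aperture":0.092, "tz":-0.06, "drz":-0.18}, {"aperture":0.092, "tz":-0.03, "drz":-0.18}]' 25
```

```text
clock: 0.35
position: [0.1652, 0.6294, 0.3071]
eef_rot: [0.0, -0.055, 0.999, 0.001]
ft_force: [1.4, 0.6, 0.2]
width: 0.0916
grasp_force: 0.0
```

```bash
cat > go.py <<'E'
# usage: go.py x y z yaw_of_tool_y [tilt...]: prints delta in tool axes and rotvec (tool) to target pointing down
from h import *
from workcell import arm, imaging, hand_in
def down(yaw):
    y=np.array([np.cos(yaw),np.sin(yaw),0]);z=np.array([0,0,-1.]);return R.from_matrix(np.c_[np.cross(y,z),y,z])
def delta(p,Rt):
    o=arm.get_obs();R0=rot(o["eef_rot"])
    print("pos",o["position"].round(4),"joints",o["joints"].round(2),"width",o["width"].__round__(4),"d_tool",R0.inv().apply(np.array(p)-o["position"]).round(4),"rv",(R0.inv()*Rt).as_rotvec().round(4),"clock",o["clock"])
if __name__=="__main__":
    import sys;a=list(map(float,sys.argv[1:]));delta(a[:3],down(a[3]))
E
python3 go.py .517 -.0044 .3 -.177
python3 - <<'E'
from h import *
t,s=load("top0"),load("side0")
for z in(.06,.09,.12,.15):
    print(z,[back(t,u,z)[:2].round(3) for u in((329,203),(354,202),(356,225))],[back(s,u,z)[:2].round(3) for u in((341,165),(375,165))])
E
```

```text
pos [0.1652 0.6294 0.3071] joints [-1.31  0.4  -0.08  1.49  0.03  1.25  0.29] width 0.0916 d_tool [-0.2807 -0.6684  0.0057] rv [ 2.5000e-03 -1.6000e-03  1.8569e+00] clock 0.35
0.06 [array([0.446, 0.104]), array([0.442, 0.048]), array([0.39 , 0.049])] [array([ 0.422, -0.053]), array([ 0.33 , -0.048])]
0.09 [array([0.44 , 0.105]), array([0.437, 0.05 ]), array([0.386, 0.052])] [array([0.427, 0.001]), array([0.341, 0.006])]
0.12 [array([0.434, 0.106]), array([0.431, 0.053]), array([0.381, 0.054])] [array([0.433, 0.055]), array([0.352, 0.059])]
0.15 [array([0.428, 0.107]), array([0.425, 0.056]), array([0.377, 0.057])] [array([0.438, 0.109]), array([0.363, 0.113])]
```

```bash
cat >> go.py <<'E'
    o=arm.get_obs();R0=rot(o["eef_rot"]);n=int(a[4]);rv=(R0.inv()*down(a[3])).as_rotvec();d=np.array(a[:3])-o["position"]
    for i in range(n): print((R0*R.from_rotvec(rv*i/n)).inv().apply(d/n).round(3),(rv/n).round(3))
E
python3 go.py .520 -.005 .3 -.177 12
```

```text
pos [0.1652 0.6294 0.3071] joints [-1.31  0.4  -0.08  1.49  0.03  1.25  0.29] width 0.0916 d_tool [-0.2836 -0.6693  0.0057] rv [ 2.5000e-03 -1.6000e-03  1.8569e+00] clock 0.35
[-0.024 -0.056  0.   ] [ 0.    -0.     0.155]
[-0.032 -0.051  0.   ] [ 0.    -0.     0.155]
[-0.039 -0.046  0.001] [ 0.    -0.     0.155]
[-0.046 -0.039  0.001] [ 0.    -0.     0.155]
[-0.052 -0.032  0.001] [ 0.    -0.     0.155]
[-0.056 -0.023  0.001] [ 0.    -0.     0.155]
[-0.059 -0.014  0.001] [ 0.    -0.     0.155]
[-0.06  -0.005  0.001] [ 0.    -0.     0.155]
[-0.06   0.004  0.001] [ 0.    -0.     0.155]
[-0.059  0.013  0.001] [ 0.    -0.     0.155]
[-0.056  0.022  0.001] [ 0.    -0.     0.155]
[-0.052  0.031  0.001] [ 0.    -0.     0.155]
```

```bash
python3 shift.py '[{"aperture":0.092, "tx":-0.024, "ty":-0.056, "drz":0.155}, {"aperture":0.092, "tx":-0.032, "ty":-0.051, "drz":0.155}, {"aperture":0.092, "tx":-0.039, "ty":-0.046, "drz":0.155}, {"aperture":0.092, "tx":-0.046, "ty":-0.039, "drz":0.155}, {"aperture":0.092, "tx":-0.052, "ty":-0.032, "drz":0.155}, {"aperture":0.092, "tx":-0.056, "ty":-0.023, "drz":0.155}, {"aperture":0.092, "tx":-0.059, "ty":-0.014, "drz":0.155}, {"aperture":0.092, "tx":-0.06, "ty":-0.005, "drz":0.155}, {"aperture":0.092, "tx":-0.06, "ty":0.004, "drz":0.155}, {"aperture":0.092, "tx":-0.059, "ty":0.013, "drz":0.155}, {"aperture":0.092, "tx":-0.056, "ty":0.022, "drz":0.155}, {"aperture":0.092, "tx":-0.052, "ty":0.031, "drz":0.155}]'; python3 go.py .520 -.005 .3 -.177 1
```

```text
clock: 1.85
position: [0.5159, -0.0082, 0.3046]
eef_rot: [-0.0, 0.771, 0.637, 0.0]
ft_force: [-0.5, -0.2, -0.3]
width: 0.0918
grasp_force: 0.0
pos [ 0.5159 -0.0082  0.3046] joints [-0.58  0.15  0.6   1.85 -0.1   1.17 -0.14] width 0.0918 d_tool [0.0039 0.0034 0.0046] rv [ 0.0001 -0.0006 -0.0137] clock 1.85
[0.004 0.003 0.005] [ 0.    -0.001 -0.014]
```

```bash
python3 shift.py '[{"aperture":0.092, "tx":0.004, "ty":0.003, "tz":0.06, "drz":-0.014}, {"aperture":0.092, "tz":0.06}, {"aperture":0.092, "tz":0.06}, {"aperture":0.092, "tz":0.03}, {"aperture":0.092, "tz":0.03}, {"aperture":0.092, "tz":0.027}, {"aperture":0.092}]'; python3 go.py .520 -.005 .036 -.177 1
```

```text
clock: 2.72
position: [0.5174, -0.0033, 0.0359]
eef_rot: [-0.001, 0.765, 0.644, -0.002]
ft_force: [0.4, 0.4, 0.5]
width: 0.0918
grasp_force: 0.0
pos [ 0.5174 -0.0033  0.0359] joints [-0.42  0.55  0.45  2.06 -0.4   0.62  0.13] width 0.0918 d_tool [-0.0012  0.0029 -0.0001] rv [-0.0043  0.0015  0.0048] clock 2.725
[-0.001  0.003 -0.   ] [-0.004  0.001  0.005]
```

```bash
python3 shift.py '[{"aperture":0.08, "tx":-0.001}, {"aperture":0.07}, {"aperture":0.06}, {"aperture":0.05}, {"aperture":0.05}]' 20
```

```text
clock: 3.35
position: [0.5199, -0.004, 0.0385]
eef_rot: [0.0, 0.765, 0.644, 0.001]
ft_force: [0.9, 0.5, 6.7]
width: 0.0598
grasp_force: 20.0
```

```bash
python3 shift.py '[{"aperture":0.05, "tz":-0.04}, {"aperture":0.05, "tz":-0.06}, {"aperture":0.05, "tz":-0.06}]'; python3 go.py .4657 .3305 .2 .8978 8
```

```text
clock: 3.72
position: [0.5181, -0.0042, 0.1988]
eef_rot: [-0.0, 0.765, 0.644, -0.001]
ft_force: [1.5, 0.8, 0.0]
width: 0.0594
grasp_force: 20.0
pos [ 0.5181 -0.0042  0.1988] joints [-0.56  0.29  0.6   1.97 -0.2   0.95 -0.03] width 0.0594 d_tool [ 0.3207 -0.109  -0.0012] rv [-1.80e-03 -2.00e-04 -1.07e+00] clock 3.725
[ 0.04  -0.014 -0.   ] [-0.    -0.    -0.134]
[ 0.042 -0.008 -0.   ] [-0.    -0.    -0.134]
[ 0.042 -0.003 -0.   ] [-0.    -0.    -0.134]
[ 0.042  0.003 -0.   ] [-0.    -0.    -0.134]
[ 0.041  0.009 -0.   ] [-0.    -0.    -0.134]
[ 0.04   0.014 -0.   ] [-0.    -0.    -0.134]
[ 0.038  0.019 -0.   ] [-0.    -0.    -0.134]
[ 0.035  0.024 -0.   ] [-0.    -0.    -0.134]
```

```bash
python3 shift.py '[{"aperture":0.05, "tx":0.04, "ty":-0.014, "drz":-0.134}, {"aperture":0.05, "tx":0.042, "ty":-0.008, "drz":-0.134}, {"aperture":0.05, "tx":0.042, "ty":-0.003, "drz":-0.134}, {"aperture":0.05, "tx":0.042, "ty":0.003, "drz":-0.134}, {"aperture":0.05, "tx":0.041, "ty":0.009, "drz":-0.134}, {"aperture":0.05, "tx":0.04, "ty":0.014, "drz":-0.134}, {"aperture":0.05, "tx":0.038, "ty":0.019, "drz":-0.134}, {"aperture":0.05, "tx":0.035, "ty":0.024, "drz":-0.134}, {"aperture":0.05}]'; python3 go.py .4657 .3305 .16 .8978 1
python3 - <<'E'
from h import *
from workcell import arm, imaging, hand_in
s=imaging.snapshot("side");pickle.dump(s,open("side1.pkl","wb"))
t=imaging.snapshot("top");pickle.dump(t,open("top1.pkl","wb"))
c=np.zeros((600,800,3),np.uint8);a=grid(s["frame"],230,110,180,230,2.5);b=grid(t["frame"],180,110,130,150,2.6)
c[:a.shape[0],:a.shape[1]]=a;c[:b.shape[0],455:455+b.shape[1]]=b[:,:345];cv2.imwrite("pics/h1.png",c)
E
```

```text
clock: 4.85
position: [0.4628, 0.3336, 0.1969]
eef_rot: [-0.001, 0.326, 0.945, 0.0]
ft_force: [0.4, -1.3, -0.7]
width: 0.0598
grasp_force: 20.0
pos [0.4628 0.3336 0.1969] joints [-0.88  0.35  0.25  1.83 -0.11  0.97  0.32] width 0.0598 d_tool [-0.0042 -0.0007  0.0369] rv [-0.0005 -0.0016  0.0087] clock 4.85
[-0.004 -0.001  0.037] [-0.001 -0.002  0.009]
```

View pics/h1.png

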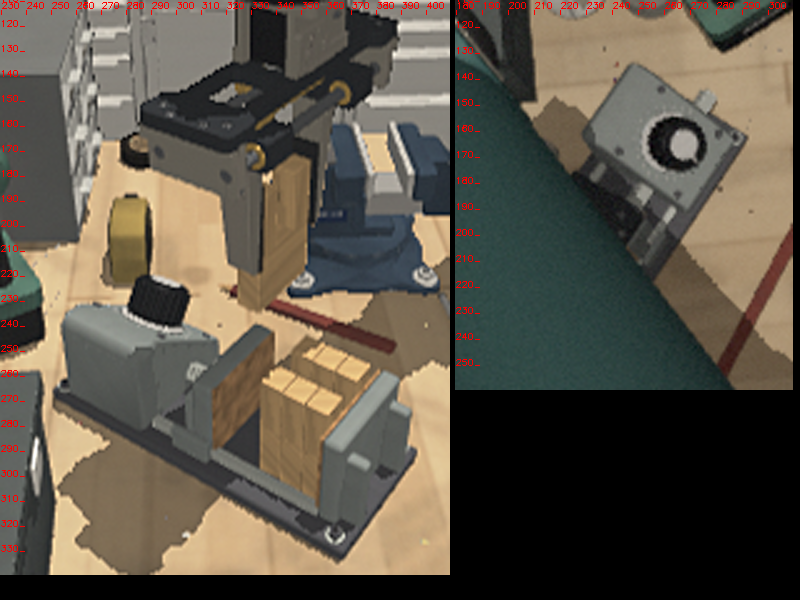

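Run:
```python
from fit import *
p=(.4628,.3336,.9065)
for z in(155,158,161):
  print(z,[proj(s,T(p,(x,y,z)))[0].round(1) for x,y in((30,-9),(30,9),(-30,9))])
q=r.x
for name,P in(("jaw16 top",[(40,16,82),(-40,16,82)]),("jaw16 low",[(40,16,20)]),("c top",[(30,51,102),(-30,51,102)]),("c slot",[(9.5,51,102)]),("wall top",[(43,105,90),(-43,105,90)])):
  print(name,[proj(s,T(q,v))[0].round(1) for v in P])
```

```text
155 [array([323.9, 233.5]), array([332.8, 237.5]), array([351.8, 219.6])]
158 [array([323.9, 232.1]), array([332.8, 236.1]), array([351.9, 218.2])]
161 [array([323.9, 230.7]), array([332.8, 234.7]), array([352. , 216.8])]
jaw16 top [array([314.8, 264.9]), array([339.6, 241.2])]
jaw16 low [array([315.3, 288.9])]
c top [array([334.2, 261.6]), array([352.6, 243.1])]
c slot [array([340.8, 255. ])]
wall top [array([356.5, 284.6]), array([381.5, 255.8])]
```

```bash
python3 shift.py '[{"aperture":0.05, "tx":-0.004, "ty":-0.001, "tz":0.02, "drz":0.009}, {"aperture":0.05, "tz":0.03}, {"aperture":0.05, "tz":0.03}, {"aperture":0.05}]'; python3 go.py .4657 .3305 .06 .8978 1
```

```text
clock: 5.45
position: [0.4665, 0.324, 0.1157]
eef_rot: [-0.001, 0.335, 0.942, -0.002]
ft_force: [0.3, -0.0, 0.1]
width: 0.0601
grasp_force: 20.0
pos [0.4665 0.324  0.1157] joints [-0.86  0.46  0.24  1.9  -0.14  0.81  0.35] width 0.0601 d_tool [0.0047 0.0048 0.0557] rv [-0.0054 -0.0003 -0.0098] clock 5.45
[0.005 0.005 0.056] [-0.005 -0.    -0.01 ]
```

```bash
python3 shift.py '[{"aperture":0.05}, {"aperture":0.05}]'; python3 go.py .4657 .3305 .06 .8978 1
```

```text
clock: 5.7
position: [0.4684, 0.327, 0.1191]
eef_rot: [0.001, 0.334, 0.943, 0.001]
ft_force: [0.2, 0.5, 0.1]
width: 0.0597
grasp_force: 20.0
pos [0.4684 0.327  0.1191] joints [-0.86  0.45  0.24  1.89 -0.14  0.81  0.35] width 0.0597 d_tool [0.0043 0.0009 0.0591] rv [ 0.0024  0.0006 -0.0076] clock 5.7
[0.004 0.001 0.059] [ 0.002  0.001 -0.008]
```

```bash
python3 shift.py '[{"aperture":0.05, "tx":0.004, "ty":0.001, "tz":0.01, "drz":-0.008}, {"aperture":0.05, "tz":0.015}, {"aperture":0.05, "tz":0.015}, {"aperture":0.05, "tz":0.01}, {"aperture":0.05}, {"aperture":0.05}]'; python3 go.py .4657 .3305 .05 .8978 1
```

```text
clock: 6.45
position: [0.4653, 0.3302, 0.0677]
eef_rot: [0.0, 0.33, 0.944, 0.0]
ft_force: [0.4, 0.2, -0.4]
width: 0.0597
grasp_force: 20.0
pos [0.4653 0.3302 0.0677] joints [-0.85  0.53  0.22  1.92 -0.17  0.71  0.37] width 0.0597 d_tool [-0.0001  0.0005  0.0177] rv [0.0003 0.0002 0.0009] clock 6.45
[-0.     0.001  0.018] [0.    0.    0.001]
```

No contact so far; lower gently to contact.

```bash
python3 shift.py '[{"aperture":0.05, "tz":0.006}, {"aperture":0.05, "tz":0.005}, {"aperture":0.05, "tz":0.003}, {"aperture":0.05}, {"aperture":0.05}]'
python3 - <<'E'
from h import *
from workcell import arm, imaging, hand_in
s=imaging.snapshot("side");pickle.dump(s,open("side2.pkl","wb"))
cv2.imwrite("pics/h2.png",grid(s["frame"],290,180,110,140,4))
E
```

```text
clock: 7.08
position: [0.4651, 0.3302, 0.0537]
eef_rot: [0.0, 0.33, 0.944, 0.0]
ft_force: [0.9, -0.5, -1.2]
width: 0.0596
grasp_force: 20.0
```

View pics/h2.png

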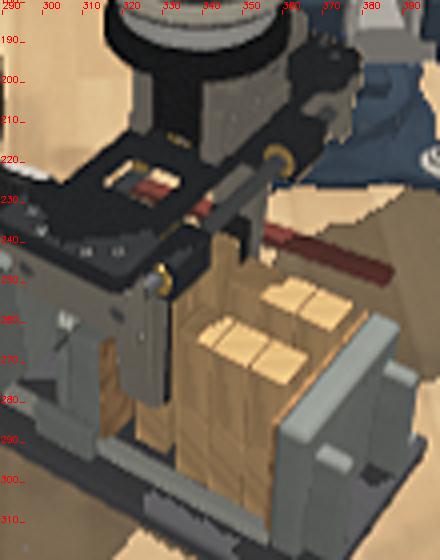

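```bash
python3 shift.py '[{"aperture":0.05, "tz":0.002}, {"aperture":0.05, "tz":0.002}, {"aperture":0.05}]'; python3 shift.py '[{"aperture":0.05, "tz":0.002}, {"aperture":0.05}]'
```

```text
clock: 7.5
position: [0.4651, 0.3302, 0.0504]
eef_rot: [-0.0, 0.33, 0.944, 0.0]
ft_force: [-1.8, -1.0, 6.4]
width: 0.0599
grasp_force: 20.0
clock: 7.75
position: [0.4652, 0.3301, 0.0502]
eef_rot: [-0.0, 0.33, 0.944, 0.0]
ft_force: [-5.5, -3.5, 21.0]
width: 0.0596
grasp_force: 20.0
```

```bash
python3 shift.py '[{"aperture":0.05, "tz":-0.002}, {"aperture":0.07, "tz":-0.001}, {"aperture":0.092}, {"aperture":0.092}, {"aperture":0.092, "tz":-0.03}, {"aperture":0.092, "tz":-0.06}, {"aperture":0.092, "tz":-0.06}]' 20
python3 - <<'E'
from fit import *
a=np.deg2rad(35)
for L in(35,47):print(L,T(r.x,(-12.5-L*np.sin(a),-85,61+L*np.cos(a))))
z=T(r.x,(-np.sin(a),0,np.cos(a)))-T(r.x,(0,0,0));print("axis",z)
E
python3 go.py .4657 .3305 .2 .8978 1
```

```text
clock: 8.62
position: [0.4646, 0.3298, 0.2017]
eef_rot: [-0.0, 0.33, 0.944, -0.001]
ft_force: [0.7, 0.8, -0.3]
width: 0.0917
grasp_force: 0.0
35 [0.53846847 0.23087164 0.08967032]
47 [0.534178   0.2254896  0.09950015]
axis [-0.00035754 -0.0004485   0.00081915]
pos [0.4646 0.3298 0.2017] joints [-0.89  0.35  0.26  1.83 -0.11  0.98  0.32] width 0.0917 d_tool [-0.0004  0.0012  0.0017] rv [-0.0014 -0.      0.001 ] clock 8.625
[-0.     0.001  0.002] [-0.001 -0.     0.001]
```

```bash
python3 - <<'E'
from h import *
t,s=load("top0"),load("side0")
for u in((268,118),(285,128),(315,108)): print("drill base top-cam",back(t,u,0)[:2].round(3),back(t,u,.05)[:2].round(3))
for u in((220,252),(247,246)): print("drill base side",back(s,u,0)[:2].round(3))
for u in((265,95),(278,98),(338,48)): print("drill top",back(t,u,.18)[:2].round(3))
for u in((192,150),(232,188)): print("drill top side",back(s,u,.18)[:2].round(3))
for u in((316,158),(350,150),(320,140)): print("tape",back(t,u,.066)[:2].round(3))
E
cat > knob.py <<'E'
# knob.py L phi_deg n [axial offset]: target TCP at axial distance L(mm) from face, tool y at phi from upslope, positive about tool z
import sys
from fit import T,r
from go import *
L,phi,n=float(sys.argv[1]),np.deg2rad(float(sys.argv[2])),int(sys.argv[3])
Rj=R.from_euler("z",r.x[2]);a=np.deg2rad(35)
z=np.array([np.sin(a),0,-np.cos(a)]);y=np.array([np.cos(a),0,np.sin(a)])
Rt=Rj*R.from_matrix(np.c_[np.cross(y,z),y,z])*R.from_euler("z",phi)
P=T(r.x,(-12.5-L*np.sin(a),-85,61+L*np.cos(a)))
delta(P,Rt)
o=arm.get_obs();R0=rot(o["eef_rot"]);rv=(R0.inv()*Rt).as_rotvec();d=P-o["position"]
e=Rt.inv().apply(d);print("target",P.round(4),"err in target axes mm",(-e*1000).round(1),"ft tool",R0.inv().apply(o["ft_force"]).round(1),"tq",R0.inv().apply(o["wrist_torque"]).round(2),"twist",-(R0.inv()*Rt).as_rotvec()[2].round(3))
for i in range(n): print((R0*R.from_rotvec(rv*i/n)).inv().apply(d/n).round(3),(rv/n).round(3))
E
python3 knob.py 90 -45 6
```

```text
drill base top-cam [0.688 0.232] [0.668 0.227]
drill base top-cam [0.658 0.191] [0.639 0.189]
drill base top-cam [0.703 0.112] [0.682 0.113]
drill base side [0.71  0.216]
drill base side [0.653 0.199]
drill top [0.666 0.218]
drill top [0.657 0.191]
drill top [0.758 0.053]
drill top side [0.768 0.078]
drill top side [0.655 0.24 ]
tape [0.553 0.123]
tape [0.564 0.043]
tape [0.595 0.11 ]
pos [0.4646 0.3298 0.2017] joints [-0.89  0.35  0.26  1.83 -0.11  0.98  0.32] width 0.0917 d_tool [-0.1194 -0.0629  0.067 ] rv [-0.5799 -0.2406 -0.7592] clock 8.625
target [0.5188 0.2062 0.1347] err in target axes mm [ 20.9 148.  -18.8] ft tool [-0.1  1.   0.3] tq [-0.06  0.02  0.03] twist 0.759
[-0.02  -0.01   0.011] [-0.097 -0.04  -0.127]
[-0.018 -0.014  0.011] [-0.097 -0.04  -0.127]
[-0.016 -0.017  0.01 ] [-0.097 -0.04  -0.127]
[-0.013 -0.02   0.009] [-0.097 -0.04  -0.127]
[-0.01  -0.022  0.007] [-0.097 -0.04  -0.127]
[-0.007 -0.024  0.005] [-0.097 -0.04  -0.127]
```

```bash
python3 shift.py '[{"aperture":0.092, "tx":-0.02, "ty":-0.01, "tz":0.011, "drx":-0.097, "dry":-0.04, "drz":-0.127}, {"aperture":0.092, "tx":-0.018, "ty":-0.014, "tz":0.011, "drx":-0.097, "dry":-0.04, "drz":-0.127}, {"aperture":0.092, "tx":-0.016, "ty":-0.017, "tz":0.01, "drx":-0.097, "dry":-0.04, "drz":-0.127}, {"aperture":0.092, "tx":-0.013, "ty":-0.02, "tz":0.009, "drx":-0.097, "dry":-0.04, "drz":-0.127}, {"aperture":0.092, "tx":-0.01, "ty":-0.022, "tz":0.007, "drx":-0.097, "dry":-0.04, "drz":-0.127}, {"aperture":0.092, "tx":-0.007, "ty":-0.024, "tz":0.005, "drx":-0.097, "dry":-0.04, "drz":-0.127}, {"aperture":0.092}, {"aperture":0.092}]' ; python3 knob.py 90 -45 1
```

```text
clock: 9.62
position: [0.5046, 0.2381, 0.1437]
eef_rot: [0.149, 0.024, 0.97, 0.19]
ft_force: [-0.6, -0.2, 0.0]
width: 0.0919
grasp_force: 0.0
pos [0.5046 0.2381 0.1437] joints [-0.17  0.27 -0.22  2.21 -0.65  0.29  1.74] width 0.0919 d_tool [-0.0143 -0.0331  0.0007] rv [-0.1    -0.0743 -0.1592] clock 9.625
target [0.5188 0.2062 0.1347] err in target axes mm [ 8.9 34.9  1.9] ft tool [ 0.5 -0.2 -0.3] tq [0.36 0.25 0.02] twist 0.159
[-0.014 -0.033  0.001] [-0.1   -0.074 -0.159]
```

```bash
python3 shift.py '[{"aperture":0.092, "tx":-0.007, "ty":-0.017, "drx":-0.05, "dry":-0.037, "drz":-0.08}, {"aperture":0.092, "tx":-0.007, "ty":-0.017, "drx":-0.05, "dry":-0.037, "drz":-0.08}, {"aperture":0.092}, {"aperture":0.092}, {"aperture":0.092}]' ; python3 knob.py 90 -45 1
```

```text
clock: 10.25
position: [0.5157, 0.2143, 0.1352]
eef_rot: [0.189, -0.044, 0.956, 0.219]
ft_force: [-0.4, 0.2, -0.0]
width: 0.0917
grasp_force: 0.0
pos [0.5157 0.2143 0.1352] joints [ 0.24  0.35 -0.57  2.24 -0.93  0.2   2.3 ] width 0.0917 d_tool [-0.0027 -0.008  -0.0021] rv [-0.0142 -0.0188 -0.0217] clock 10.25
target [0.5188 0.2062 0.1347] err in target axes mm [2.6 8.  2.1] ft tool [ 0.4  0.2 -0. ] tq [0.33 0.31 0.04] twist 0.022
[-0.003 -0.008 -0.002] [-0.014 -0.019 -0.022]
```

```bash
python3 shift.py '[{"aperture":0.092, "tx":-0.003, "ty":-0.008, "tz":0.01, "drx":-0.014, "dry":-0.019, "drz":-0.022}, {"aperture":0.092, "tz":0.015}, {"aperture":0.092, "tz":0.015}, {"aperture":0.092}, {"aperture":0.092}]' ; python3 knob.py 52 -45 1;  python3 - <<'E'
from h import *
from workcell import arm, imaging, hand_in
s=imaging.snapshot("side");t=imaging.snapshot("top")
c=np.zeros((600,800,3),np.uint8);a=grid(s["frame"],230,150,130,190,3);b=grid(t["frame"],200,100,130,190,3)
c[:570,:390]=a;c[:570,400:790]=b;cv2.imwrite("pics/h3.png",c)
E
```

```text
clock: 10.88
position: [0.5359, 0.2222, 0.1041]
eef_rot: [0.197, -0.054, 0.953, 0.224]
ft_force: [0.2, -0.6, 0.5]
width: 0.0916
grasp_force: 0.0
pos [0.5359 0.2222 0.1041] joints [ 0.2   0.45 -0.53  2.22 -1.29  0.15  2.71] width 0.0916 d_tool [ 0.0034  0.0014 -0.0004] rv [-0.0009 -0.0071 -0.0012] clock 10.875
target [0.5324 0.2232 0.1036] err in target axes mm [-3.4 -1.4  0.4] ft tool [-0.4 -0.4 -0.6] tq [0.35 0.38 0.01] twist 0.001
[ 0.003  0.001 -0.   ] [-0.001 -0.007 -0.001]
```

View pics/h3.png

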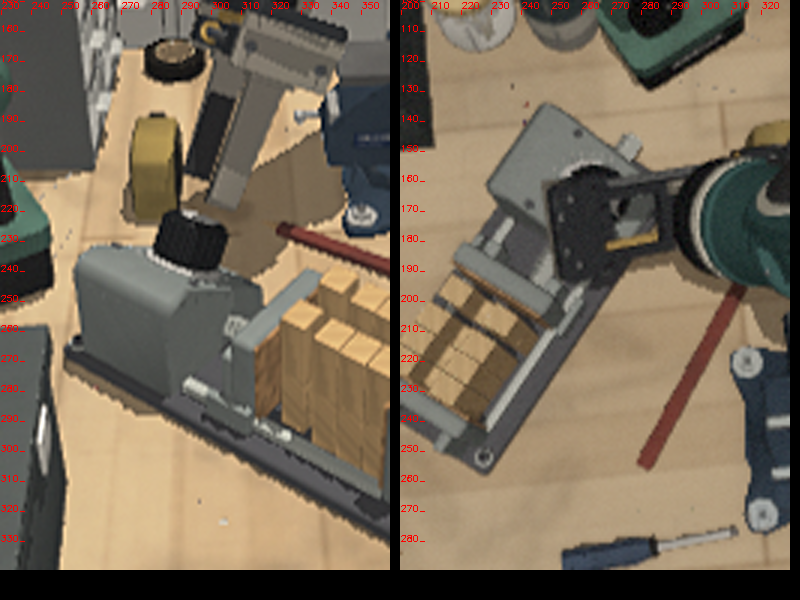

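```bash
python3 shift.py '[{"aperture":0.092, "tx":0.003, "ty":0.001, "tz":0.01, "dry":-0.005}, {"aperture":0.092, "tz":0.01}, {"aperture":0.092}, {"aperture":0.092}]' ; python3 knob.py 32 -45 1
```

```text
clock: 11.48
position: [0.5444, 0.2283, 0.0939]
eef_rot: [0.192, -0.054, 0.954, 0.223]
ft_force: [-0.6, 0.5, -0.4]
width: 0.0918
grasp_force: 0.0
pos [0.5444 0.2283 0.0939] joints [ 0.16  0.48 -0.5   2.2  -1.29  0.15  2.7 ] width 0.0918 d_tool [0.007  0.0017 0.0056] rv [-0.002  -0.0173 -0.0036] clock 11.475
target [0.5395 0.2322 0.0872] err in target axes mm [-7.1 -1.7 -5.5] ft tool [0.7 0.4 0.4] tq [0.42 0.4  0.02] twist 0.004
[0.007 0.002 0.006] [-0.002 -0.017 -0.004]
```

```bash
cat > kin.py <<'E'
from h import *
from scipy.optimize import least_squares
D=[([-1.357,.468,-.012,1.603,.006,1.071,-.056],(.165,.628,.2136),(-5.6e-5,.12806,.99177,-.00089)),
([-.58,.15,.6,1.85,-.1,1.17,-.14],(.5159,-.0082,.3046),(0,.771,.637,0)),
([-.42,.55,.45,2.06,-.4,.62,.13],(.5174,-.0033,.0359),(-.001,.765,.644,-.002)),
([-.89,.35,.26,1.83,-.11,.98,.32],(.4646,.3298,.2017),(0,.33,.944,-.001)),
([-.17,.27,-.22,2.21,-.65,.29,1.74],(.5046,.2381,.1437),(.149,.024,.97,.19)),
([.24,.35,-.57,2.24,-.93,.2,2.3],(.5157,.2143,.1352),(.189,-.044,.956,.219)),
([.16,.48,-.5,2.2,-1.29,.15,2.7],(.5444,.2283,.0939),(.192,-.054,.954,.223))]
def fk(q,l,g):
    r=R.identity();p=np.zeros(3);o=[0,0,0,0,0,0]
    for i in range(7):
        r=r*R.from_euler("zyzyzyz"[i],g[i]*q[i]+g[7+i])
        if i==0:p=p+r.apply([l[4],0,l[0]])
        if i==2:p=p+r.apply([l[5],0,l[1]])
        if i==4:p=p+r.apply([l[6],0,l[2]])
        if i==6:p=p+r.apply([0,0,l[3]])
        if i==3:p=p+r.apply([l[7],0,0])
        if i==5:p=p+r.apply([l[8],0,0])
    return p,r
import itertools
def fit():
    best=None
    for sg in itertools.product([1,-1],repeat=4):
        g0=np.array([sg[0],1,sg[1],1,sg[2],1,sg[3]],float)
        for off in(0,np.pi/2,-np.pi/2,np.pi):
            def f(v):
                g=np.r_[g0,v[9],0,0,0,0,0,v[10]];e=[]
                for q,p,w in D:
                    P,r=fk(q,v[:9],g);e+=[*(P-p)*3,*(r.inv()*rot(w)).as_rotvec()*.5]
                return np.array(e+list(.02*v[4:9]))
            s=least_squares(f,[.3,.35,.35,.25,0,0,0,0,0,0,off])
            if best is None or s.cost<best[0]: best=(s.cost,g0,s.x,f(s.x))
    return best
if __name__=="__main__":
    b=fit();print(b[0],b[1],b[2].round(4));print(b[3][:42].reshape(-1,6).round(3));pickle.dump(b,open("kin.pkl","wb"))
E
python3 kin.py
```

```text
0.0006405883679932922 [-1.  1. -1.  1. -1.  1. -1.] [ 0.2644  0.4694  0.4621  0.2515 -0.0053  0.0176  0.0298 -0.0434 -0.0146
 -0.0531  1.5222]
[[ 0.001 -0.002  0.002  0.001 -0.    -0.002]
 [ 0.002 -0.002  0.006 -0.001 -0.004 -0.004]
 [-0.005  0.002 -0.007 -0.    -0.    -0.003]
 [-0.004  0.012 -0.006 -0.001 -0.002  0.   ]
 [-0.008 -0.006  0.003 -0.007  0.011 -0.   ]
 [ 0.014  0.002  0.005 -0.008  0.011  0.008]
 [-0.005 -0.001 -0.003 -0.008  0.007  0.001]]
```

```bash
cat > ik.py <<'E'
from kin import *
from fit import T,r as rj
b=pickle.load(open("kin.pkl","rb"));v=b[2];g=np.r_[b[1],v[9],0,0,0,0,0,v[10]]
lo=np.array([-2.53,-.31,-1.57,.28,-1.29,.15,-2.92]);hi=np.array([2.53,2.02,1.55,2.44,4.43,1.84,2.92])
def knobpose(L,phi,tilt=35):
    a=np.deg2rad(35);P=T(rj.x,(-12.5-L*np.sin(a),-85,61+L*np.cos(a)));a=np.deg2rad(tilt)
    z=np.array([np.sin(a),0,-np.cos(a)]);y=np.array([np.cos(a),0,np.sin(a)])
    return P,R.from_euler("z",rj.x[2])*R.from_matrix(np.c_[np.cross(y,z),y,z])*R.from_euler("z",np.deg2rad(phi))
def ik(P,Rt,q0,m=.03):
    f=lambda q:(lambda pr:np.r_[(pr[0]-P)*10,(pr[1].inv()*Rt).as_rotvec()*3,.01*(q-q0)])(fk(q,v[:9],g))
    s=least_squares(f,np.clip(q0,lo+m+.001,hi-m-.001),bounds=(lo+m,hi-m));e=s.fun[:6]
    return s.x,np.linalg.norm(e[:3])/10,np.linalg.norm(e[3:])/3
if __name__=="__main__":
    rng=np.random.default_rng(0)
    for phi in(-45,-90,45,135):
        S=[]
        for k in range(60):
            q,ep,er=ik(*knobpose(10,phi),rng.uniform(lo,hi))
            if ep<.003 and er<.02: S.append((min(np.minimum(q-lo,hi-q)),q))
        S.sort(key=lambda a:-a[0]);print(phi,len(S));[print(" ",round(m,2),q.round(2)) for m,q in S[:4]]
E
python3 ik.py
```

```text
-45 35
  0.23 [ 0.63  0.92 -1.22  2.21  1.69  0.42 -0.06]
  0.23 [ 0.69  1.04 -1.32  2.21  1.71  0.56 -0.01]
  0.23 [ 0.61  0.88 -1.18  2.21  1.68  0.38 -0.08]
  0.13 [ 0.74  1.21 -1.44  2.22  1.74  0.74  0.05]
-90 32
  0.23 [ 0.63  0.91 -1.22  2.21  1.69  0.42  0.72]
  0.13 [ 0.54  0.79 -1.08  2.2   1.69  0.28  0.65]
  0.07 [ 0.49  0.74 -1.01  2.2   1.71  0.22  0.6 ]
  0.03 [ 0.46  0.71 -0.97  2.2   1.73  0.18  0.56]
45 32
  0.23 [ 0.64  0.93 -1.23  2.21  1.69  0.44 -1.63]
  0.23 [ 0.65  0.96 -1.26  2.21  1.69  0.47 -1.62]
  0.19 [ 0.72  1.12 -1.38  2.21  1.72  0.64 -1.56]
  0.17 [ 0.57  0.83 -1.12  2.21  1.69  0.32 -1.68]
135 29
  0.09 [-1.41  1.19  1.45  2.24  4.34  1.39 -0.53]
  0.07 [-1.42  1.23  1.48  2.24  4.32  1.43 -0.55]
  0.03 [ 0.46  0.71 -0.96  2.21  1.76  0.18  2.89]
  0.03 [-1.43  1.31  1.52  2.24  4.29  1.5  -0.58]
```

```bash
python3 shift.py '[{"aperture":0.092, "tz":-0.03}, {"aperture":0.092, "tz":-0.03}, {"aperture":0.092}, {"aperture":0.092}]' >/dev/null; python3 knob.py 95 -45 1
cat > path.py <<'E'
import sys
from ik import *
from workcell import arm, imaging, hand_in
o=arm.get_obs();q=o["joints"];P0,R0=o["position"],rot(o["eef_rot"])
Lt,phi,j5t,n=float(sys.argv[1]),float(sys.argv[2]),float(sys.argv[3]),int(sys.argv[4])
P1,R1=knobpose(Lt,phi);dP=fk(q,v[:9],g)[0]-P0   # model bias
dR=R0.inv()*fk(q,v[:9],g)[1]
j50=q[4];qp=q;Pp,Rp=P0,R0
print("model err",dP.round(4),dR.as_rotvec().round(3))
for k in range(1,n+1):
    j5=j50+(j5t-j50)*k/n;P=P0+(P1-P0)*k/n+dP
    def f(x):
        x=np.insert(x,4,j5);p,r=fk(x,v[:9],g);return np.r_[(p-P)*30,(r.inv()*R1).as_rotvec()*1,.25*(x-qp)[[0,1,2,3,5]],.25*(x-qp)[6]]
    i=[0,1,2,3,5,6];m=.02
    x=least_squares(f,np.clip(qp[i],lo[i]+m+.001,hi[i]-m-.001),bounds=(lo[i]+m,hi[i]-m)).x;x=np.insert(x,4,j5)
    p,r=fk(x,v[:9],g);p=p-dP;r=r*dR.inv()
    print(Rp.inv().apply(p-Pp).round(3),(Rp.inv()*r).as_rotvec().round(3),"|",x.round(2),"tilt",np.rad2deg((r.inv()*R1).magnitude()).round(0),"z",p.round(3))
    Pp,Rp,qp=p,r,x
E
python3 path.py 95 -45 1.69 14
```

```text
pos [0.5239 0.2018 0.1435] joints [ 0.07  0.31 -0.32  2.24 -1.12  0.31  2.51] width 0.0921 d_tool [0.0082 0.0013 0.0024] rv [-0.0019 -0.017  -0.003 ] clock 11.975
target [0.517  0.204  0.1388] err in target axes mm [-8.2 -1.3 -2.3] ft tool [0.9 0.4 0.5] tq [0.35 0.36 0.03] twist 0.003
[0.008 0.001 0.002] [-0.002 -0.017 -0.003]
model err [ 0.004  -0.0062 -0.003 ] [ 0.021 -0.021 -0.005]
[0.001 0.    0.   ] [ 0.001  0.038 -0.009] | [ 0.13  0.32 -0.39  2.21 -0.92  0.32  2.32] tilt 3.0 z [0.523 0.202 0.143]
[0.001 0.    0.   ] [ 0.016  0.01  -0.   ] | [ 0.24  0.34 -0.52  2.2  -0.72  0.29  2.13] tilt 4.0 z [0.523 0.202 0.143]
[0.001 0.    0.   ] [ 0.002 -0.009  0.001] | [ 0.37  0.38 -0.69  2.2  -0.52  0.24  1.95] tilt 3.0 z [0.523 0.202 0.142]
[0.001 0.    0.   ] [-0.013 -0.017 -0.   ] | [ 0.49  0.42 -0.83  2.21 -0.32  0.19  1.77] tilt 2.0 z [0.522 0.202 0.142]
[0.001 0.    0.   ] [-0.016 -0.009 -0.001] | [ 0.57  0.46 -0.93  2.22 -0.12  0.17  1.59] tilt 2.0 z [0.522 0.203 0.142]
[0.001 0.    0.   ] [-0.009  0.002 -0.001] | [ 0.62  0.49 -0.99  2.22  0.08  0.17  1.4 ] tilt 2.0 z [0.521 0.203
[... 267 characters left out ...]
 [-0.001 -0.005 -0.   ] | [ 0.71  0.56 -1.14  2.24  0.69  0.18  0.82] tilt 2.0 z [0.52  0.203 0.14 ]
[0.001 0.    0.   ] [ 0.    -0.004  0.   ] | [ 0.74  0.6  -1.18  2.25  0.89  0.2   0.63] tilt 2.0 z [0.519 0.203 0.14 ]
[0.001 0.    0.   ] [ 0.001 -0.007  0.   ] | [ 0.78  0.64 -1.24  2.26  1.09  0.24  0.45] tilt 2.0 z [0.519 0.204 0.14 ]
[0.001 0.    0.   ] [ 0.    -0.014  0.   ] | [ 0.81  0.69 -1.3   2.28  1.29  0.28  0.27] tilt 1.0 z [0.518 0.204 0.139]
[0.001 0.    0.   ] [-0.002 -0.027 -0.   ] | [ 0.85  0.75 -1.36  2.3   1.49  0.33  0.09] tilt 2.0 z [0.517 0.204 0.139]
[0.001 0.    0.   ] [-0.008 -0.039 -0.002] | [ 0.86  0.76 -1.37  2.33  1.69  0.34 -0.1 ] tilt 5.0 z [0.517 0.204 0.139]
```

Run:
```python
from ik import *
rng=np.random.default_rng(1)
qc=np.array([.07,.31,-.32,2.24,-1.12,.31,2.51])
for L in(12,20,30):
  for tilt in(35,30,25,20):
    best={}
    for phi in(-90,):
      for k in range(25):
        q0=np.clip(qc+rng.normal(0,.5,7)*(k>0),lo+.04,hi-.04);q0[6]=rng.uniform(-2.5,2.5)
        q,ep,er=ik(*knobpose(L,phi,tilt),q0,.02)
        if ep<.002 and er<.015:
            m=min(np.minimum(q-lo,hi-q)[:6]);key="neg" if q[4]<.3 else "pos"
            if m>best.get(key,(0,))[0]: best[key]=(m,q)
    print(L,tilt,{k:(round(a,2),b.round(2)) for k,(a,b) in best.items()})
```

```text
12 35 {'pos': (np.float64(0.23), array([ 0.69,  1.02, -1.32,  2.21,  1.7 ,  0.54,  0.77]))}
12 30 {'neg': (np.float64(0.02), array([ 0.02,  0.52, -0.4 ,  2.12, -0.75,  0.17,  2.9 ])), 'pos': (np.float64(0.02), array([ 0.33,  0.63, -0.83,  2.14,  0.95,  0.17,  1.27]))}
12 25 {'neg': (np.float64(0.09), array([-0.13,  0.5 , -0.27,  2.09, -0.52,  0.24,  2.62])), 'pos': (np.float64(0.17), array([ 0.35,  0.66, -0.89,  2.1 ,  0.9 ,  0.32,  1.31]))}
12 20 {'neg': (np.float64(0.26), array([-0.51,  0.49,  0.16,  2.05, -0.71,  0.41,  2.73])), 'pos': (np.float64(0.21), array([ 0.16,  0.58, -0.68,  2.04,  0.49,  0.36,  1.66]))}
20 35 {'pos': (np.float64(0.03), array([ 0.49,  0.7 , -0.99,  2.21,  1.64,  0.18,  0.65]))}
20 30 {'neg': (np.float64(0.02), array([ 0.04,  0.5 , -0.42,  2.14, -0.75,  0.17,  2.9 ])), 'pos': (np.float64(0.02), array([ 0.34,  0.61, -0.83,  2.15,  0.85,  0.17,  1.36]))}
20 25 {'neg': (np.float64(0.15), array([-0.26,  0.46, -0.09,  2.1 , -0.76,  0.3 ,  2.84])), 'pos': (np.float64(0.25), array([ 0.46,  0.72, -1.04,  2.11,  1.06,  0.4 ,  1.19]))}
20 20 {'neg': (np.float64(0.22), array([-0.35,  0.47, -0.03,  2.05, -0.5 ,  0.37,  2.54])), 'pos': (np.float64(0.21), array([ 0.17,  0.56, -0.68,  2.05,  0.44,  0.36,  1.7 ]))}
30 35 {'pos': (np.float64(0.02), array([ 0.51,  0.68, -1.  ,  2.22,  1.54,  0.17,  0.74]))}
30 30 {'neg': (np.float64(0.02), array([ 0.07,  0.48, -0.44,  2.15, -0.74,  0.17,  2.9 ])), 'pos': (np.float64(0.02), array([ 0.35,  0.59, -0.83,  2.15,  0.71,  0.17,  1.5 ]))}
30 25 {'neg': (np.float64(0.11), array([-0.05,  0.46, -0.35,  2.1 , -0.39,  0.26,  2.5 ])), 'pos': (np.float64(0.26), array([ 0.49,  0.7 , -1.06,  2.12,  1.03,  0.41,  1.22]))}
30 20 {'neg': (np.float64(0.22), array([-0.3 ,  0.45, -0.08,  2.06, -0.43,  0.37,  2.49])), 'pos': (np.float64(0.32), array([ 0.39,  0.65, -0.97,  2.07,  0.82,  0.47,  1.39]))}
```

```bash
cat > knob.py <<'E'
# knob.py G phi_deg n [tilt]: grasp point on knob axis G mm out from face; tool y at phi from upslope
import sys
from fit import T,r
from go import *
G,phi,n=float(sys.argv[1]),np.deg2rad(float(sys.argv[2])),int(sys.argv[3]);tilt=float(sys.argv[4]) if len(sys.argv)>4 else 27
Rj=R.from_euler("z",r.x[2]);a=np.deg2rad(35);b=np.deg2rad(tilt)
z=np.array([np.sin(b),0,-np.cos(b)]);y=np.array([np.cos(b),0,np.sin(b)])
Rt=Rj*R.from_matrix(np.c_[np.cross(y,z),y,z])*R.from_euler("z",phi)
P=T(r.x,(-12.5-G*np.sin(a),-85,61+G*np.cos(a)))+Rj.apply(z)*.0187
delta(P,Rt)
o=arm.get_obs();R0=rot(o["eef_rot"]);rv=(R0.inv()*Rt).as_rotvec();d=P-o["position"]
gp=o["position"]-R0.apply([0,0,.0187])-T(r.x,(-12.5,-85,61));gj=Rj.inv().apply(gp)*1000
ax=np.array([-np.sin(a),0,np.cos(a)]);s1=np.array([np.cos(a),0,np.sin(a)])
print("G now",(gj@ax).round(1),"upslope",(gj@s1).round(1),"y",gj[1].round(1),"ft tool",R0.inv().apply(o["ft_force"]).round(1),"tq",R0.inv().apply(o["wrist_torque"]).round(2),"axial F",(Rj.inv().apply(o["ft_force"])@ax).round(1),"grip",o["grasp_force"])
for i in range(n): print((R0*R.from_rotvec(rv*i/n)).inv().apply(d/n).round(3),(rv/n).round(3))
E
python3 knob.py 90 60 11
```

```text
pos [0.5239 0.2018 0.1435] joints [ 0.07  0.31 -0.32  2.24 -1.12  0.31  2.51] width 0.0921 d_tool [ 0.0096 -0.0005  0.026 ] rv [ 0.1429 -0.0315  1.8275] clock 11.975
G now 116.0 upslope 5.1 y -6.9 ft tool [0.9 0.4 0.5] tq [0.35 0.36 0.03] axial F -0.5 grip 0.0
[ 0.001 -0.     0.002] [ 0.013 -0.003  0.166]
[ 0.001 -0.     0.002] [ 0.013 -0.003  0.166]
[ 0.001 -0.     0.002] [ 0.013 -0.003  0.166]
[ 0.001 -0.     0.002] [ 0.013 -0.003  0.166]
[ 0.001 -0.     0.002] [ 0.013 -0.003  0.166]
[ 0.001 -0.001  0.002] [ 0.013 -0.003  0.166]
[ 0.001 -0.001  0.002] [ 0.013 -0.003  0.166]
[ 0.    -0.001  0.002] [ 0.013 -0.003  0.166]
[ 0.    -0.001  0.002] [ 0.013 -0.003  0.166]
[ 0.    -0.001  0.002] [ 0.013 -0.003  0.166]
[ 0.    -0.001  0.002] [ 0.013 -0.003  0.166]
```

```bash
python3 shift.py '[{"aperture":0.092, "tx":0.001, "tz":0.002, "drx":0.013, "dry":-0.003, "drz":0.166}, {"aperture":0.092, "tx":0.001, "tz":0.002, "drx":0.013, "dry":-0.003, "drz":0.166}, {"aperture":0.092, "tx":0.001, "tz":0.002, "drx":0.013, "dry":-0.003, "drz":0.166}, {"aperture":0.092, "tx":0.001, "tz":0.002, "drx":0.013, "dry":-0.003, "drz":0.166}, {"aperture":0.092, "tx":0.001, "tz":0.002, "drx":0.013, "dry":-0.003, "drz":0.166}, {"aperture":0.092, "tx":0.001, "ty":-0.001, "tz":0.002, "drx":0.013, "dry":-0.003, "drz":0.166}, {"aperture":0.092, "tx":0.001, "ty":-0.001, "tz":0.002, "drx":0.013, "dry":-0.003, "drz":0.166}, {"aperture":0.092, "ty":-0.001, "tz":0.002, "drx":0.013, "dry":-0.003, "drz":0.166}, {"aperture":0.092, "ty":-0.001, "tz":0.002, "drx":0.013, "dry":-0.003, "drz":0.166}, {"aperture":0.092, "ty":-0.001, "tz":0.002, "drx":0.013, "dry":-0.003, "drz":0.166}, {"aperture":0.092, "ty":-0.001, "tz":0.002, "drx":0.013, "dry":-0.003, "drz":0.166}, {"aperture":0.092}]'>/dev/null; python3 shift.py '[{"aperture":0.092}]'>/dev/null; python3 knob.py 60 60 2
```

```text
pos [0.5202 0.2112 0.1204] joints [-0.49  0.32  0.23  2.22 -1.03  0.39  0.49] width 0.0919 d_tool [0.0046 0.0049 0.0334] rv [0.     0.0017 0.0038] clock 13.6
G now 94.0 upslope -1.7 y 2.0 ft tool [-0.6  0.8  0. ] tq [ 0.29 -0.4   0.  ] axial F 0.0 grip 0.0
[0.002 0.002 0.017] [0.    0.001 0.002]
[0.002 0.002 0.017] [0.    0.001 0.002]
```

```bash
python3 shift.py '[{"aperture":0.092, "tx":0.002, "ty":0.002, "tz":0.017, "dry":0.001, "drz":0.002}, {"aperture":0.092, "tx":0.002, "ty":0.002, "tz":0.017, "dry":0.001, "drz":0.002}, {"aperture":0.092}, {"aperture":0.092}]'>/dev/null; python3 knob.py 29 60 3
```

```text
pos [0.5344 0.2255 0.0935] joints [-0.46  0.39  0.17  2.19 -1.14  0.35  0.58] width 0.0918 d_tool [0.0045 0.0023 0.0312] rv [ 0.0013 -0.0007 -0.0028] clock 14.1
G now 60.6 upslope -0.7 y -0.2 ft tool [0.7 0.4 1.1] tq [ 0.29 -0.47  0.01] axial F -1.2 grip 0.0
[0.001 0.001 0.01 ] [ 0.    -0.    -0.001]
[0.001 0.001 0.01 ] [ 0.    -0.    -0.001]
[0.001 0.001 0.01 ] [ 0.    -0.    -0.001]
```

```bash
python3 shift.py '[{"aperture":0.092, "tx":0.001, "ty":0.001, "tz":0.01}, {"aperture":0.092, "tx":0.002, "ty":0.001, "tz":0.01}, {"aperture":0.092, "tx":0.001, "ty":0.001, "tz":0.01}, {"aperture":0.092}, {"aperture":0.092}]'>/dev/null; python3 knob.py 29 60 1
```

```text
pos [0.5462 0.2394 0.0687] joints [-0.41  0.46  0.1   2.16 -1.22  0.3   0.65] width 0.0917 d_tool [ 0.0004 -0.0006  0.0008] rv [ 0.001  -0.0005 -0.0034] clock 14.725
G now 29.8 upslope 0.0 y -0.7 ft tool [ 0.1 -0.2  0.7] tq [ 0.27 -0.46  0.06] axial F -0.7 grip 0.0
[ 0.    -0.001  0.001] [ 0.001 -0.001 -0.003]
```

```bash
python3 shift.py '[{"aperture":0.06}, {"aperture":0.03}, {"aperture":0.03}, {"aperture":0.03}, {"aperture":0.03}]' 40;python3 knob.py 29 60 1;  python3 - <<'E'
from h import *
from workcell import arm, imaging, hand_in
s=imaging.snapshot("side");t=imaging.snapshot("top")
c=np.zeros((600,800,3),np.uint8);a=grid(s["frame"],230,150,130,190,3);b=grid(t["frame"],200,100,130,190,3)
c[:570,:390]=a;c[:570,400:790]=b;cv2.imwrite("pics/h4.png",c)
E
```

```text
clock: 15.35
position: [0.5483, 0.2392, 0.0697]
eef_rot: [-0.042, 0.738, 0.632, 0.231]
ft_force: [3.7, 1.8, -3.3]
width: 0.0446
grasp_force: 39.6
pos [0.5483 0.2392 0.0697] joints [-0.41  0.46  0.1   2.16 -1.22  0.3   0.65] width 0.0446 d_tool [ 0.0001 -0.0029  0.0011] rv [ 0.0053 -0.0003 -0.0038] clock 15.35
G now 29.9 upslope 1.5 y -2.4 ft tool [0.7 2.4 4.7] tq [-0.31 -0.45  0.01] axial F -4.9 grip 39.5667690038681
[ 0.    -0.003  0.001] [ 0.005 -0.    -0.004]
```

View pics/h4.png

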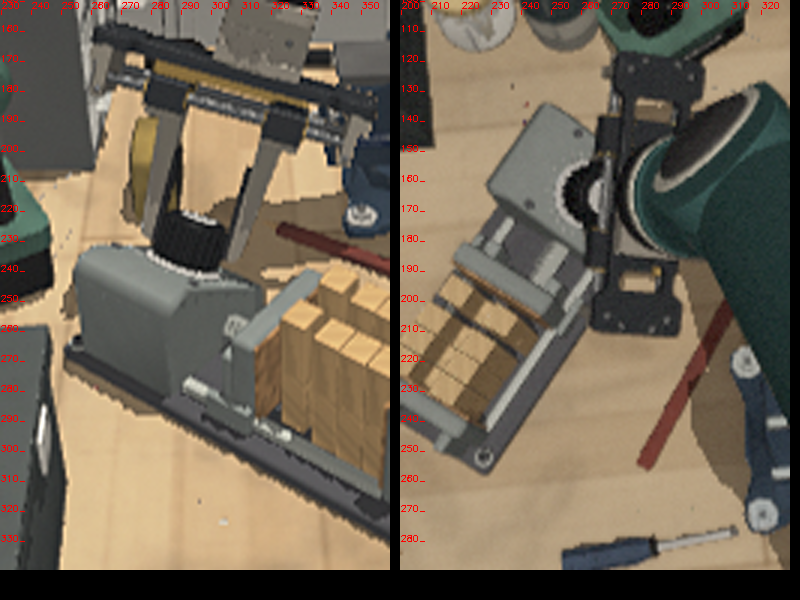

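```bash
python3 shift.py '[{"aperture":0.03, "tx":-0.0005, "ty":-0.0003, "tz":-0.004}, {"aperture":0.03, "tx":-0.0005, "ty":-0.0003, "tz":-0.004}, {"aperture":0.03, "tx":-0.0005, "ty":-0.0003, "tz":-0.004}, {"aperture":0.03, "tz":-0.001}, {"aperture":0.03}, {"aperture":0.03}]' 45;python3 knob.py 42 60 1
```

```text
clock: 16.2
position: [0.5437, 0.2335, 0.0801]
eef_rot: [-0.042, 0.738, 0.632, 0.231]
ft_force: [9.2, 2.9, -8.2]
width: 0.0442
grasp_force: 44.4
pos [0.5437 0.2335 0.0801] joints [-0.43  0.43  0.12  2.17 -1.18  0.32  0.62] width 0.0442 d_tool [ 0.     -0.0028  0.0008] rv [ 0.005   0.0001 -0.0036] clock 16.2
G now 42.6 upslope 1.4 y -2.4 ft tool [ 0.3  6.3 11. ] tq [-1.35 -0.33  0.01] axial F -11.3 grip 44.40510928630829
[ 0.    -0.003  0.001] [ 0.005  0.    -0.004]
```

```bash
python3 shift.py '[{"aperture":0.03, "drz":0.1}, {"aperture":0.03, "drz":0.15}, {"aperture":0.03, "drz":0.15}, {"aperture":0.03, "drz":0.15}, {"aperture":0.03, "drz":0.15}, {"aperture":0.03, "drz":0.15}, {"aperture":0.03}, {"aperture":0.03}]' 45;python3 knob.py 42 120 1
```

```text
clock: 17.2
position: [0.5407, 0.2355, 0.08]
eef_rot: [-0.136, 0.932, 0.275, 0.191]
ft_force: [0.0, 2.4, 2.1]
width: 0.044
grasp_force: 45.0
pos [0.5407 0.2355 0.08  ] joints [-0.53  0.44  0.24  2.18 -1.25  0.37 -0.18] width 0.044 d_tool [-0.0006  0.0015  0.0009] rv [-0.0036 -0.001   0.198 ] clock 17.2
G now 42.8 upslope 1.2 y 1.1 ft tool [ 2.  -2.2 -1. ] tq [ 1.81  0.08 -0.14] axial F 0.6 grip 45.000396966934204
[-0.001  0.001  0.001] [-0.004 -0.001  0.198]
```

```bash
python3 shift.py '[{"aperture":0.03, "drz":0.06}, {"aperture":0.03, "drz":0.06}, {"aperture":0.03, "drz":0.05}, {"aperture":0.03}, {"aperture":0.03}]' 45;python3 knob.py 42 120 1|sed -n 1,2p;python3 shift.py '[{"aperture":0.03, "drz":0.04}, {"aperture":0.03}, {"aperture":0.03}]' >/dev/null;python3 knob.py 42 120 1|sed -n 1,2p
```

```text
clock: 17.82
position: [0.5403, 0.2363, 0.0803]
eef_rot: [-0.152, 0.952, 0.195, 0.179]
ft_force: [-2.8, 3.1, 5.2]
width: 0.044
grasp_force: 45.1
pos [0.5403 0.2363 0.0803] joints [-0.54  0.44  0.25  2.18 -1.26  0.37 -0.34] width 0.044 d_tool [-0.0004  0.0024  0.001 ] rv [-0.0052 -0.0007  0.0283] clock 17.825
G now 42.8 upslope 1.6 y 1.8 ft tool [ 0.6 -5.1 -4.3] tq [ 2.81 -0.26 -0.17] axial F 3.9 grip 45.142539739608765
pos [0.5402 0.2363 0.0804] joints [-0.54  0.44  0.25  2.18 -1.26  0.37 -0.38] width 0.0444 d_tool [-0.0003  0.0025  0.0011] rv [-0.0055 -0.0006 -0.012 ] clock 18.2
G now 42.9 upslope 1.6 y 1.9 ft tool [-0.2 -6.3 -6.4] tq [ 3.03 -0.31 -0.1 ] axial F 6.0 grip 45.275439620018005
```

```bash
python3 shift.py '[{"aperture":0.03, "tz":-0.001, "drz":0.03}, {"aperture":0.03, "drz":0.03}, {"aperture":0.03}, {"aperture":0.03}]' >/dev/null;python3 knob.py 42 120 1|sed -n 1,2p;  python3 - <<'E'
from h import *
from workcell import arm, imaging, hand_in
s=imaging.snapshot("side");t=imaging.snapshot("top")
c=np.zeros((600,800,3),np.uint8);a=grid(s["frame"],250,190,110,120,4);b=grid(t["frame"],190,120,110,140,3.2)
c[:480,:440]=a;c[:b.shape[0],445:445+b.shape[1]]=b;cv2.imwrite("pics/h5.png",c)
E
```

```text
pos [0.5398 0.2361 0.0807] joints [-0.54  0.44  0.26  2.18 -1.26  0.38 -0.44] width 0.0439 d_tool [0.0001 0.0026 0.0015] rv [-0.0047  0.0006 -0.068 ] clock 18.7
G now 43.3 upslope 1.5 y 2.1 ft tool [ 0.2 -6.5  1.5] tq [ 2.54 -0.33 -0.89] axial F -2.0 grip 45.31185507774353
```

View pics/h5.png

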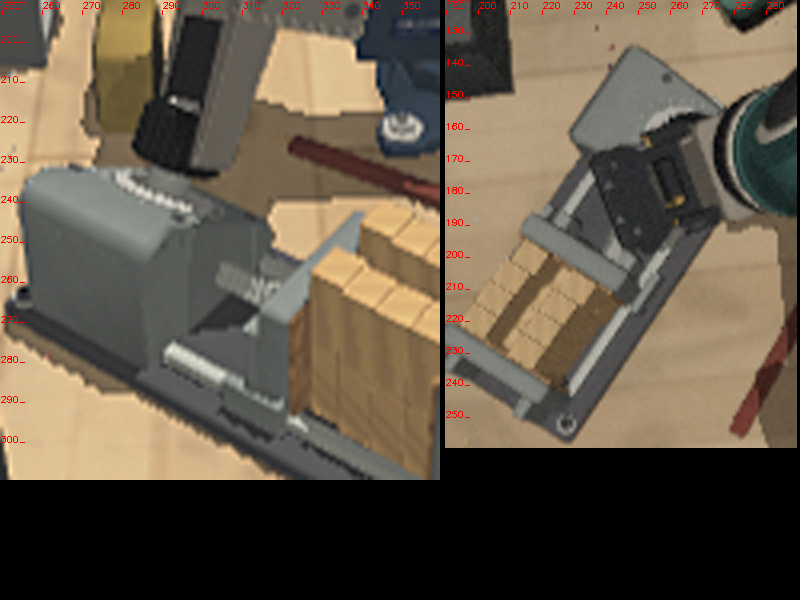

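```bash
python3 shift.py '[{"aperture":0.03, "tx":0.0005, "ty":-0.0003, "tz":0.004, "drz":-0.02}, {"aperture":0.03, "tx":0.0005, "ty":-0.0003, "tz":0.004}, {"aperture":0.03, "tx":0.0005, "ty":-0.0003, "tz":0.004}, {"aperture":0.03, "tz":0.002}, {"aperture":0.03}, {"aperture":0.03}]' >/dev/null;python3 knob.py 42 120 1|sed -n 1,2p
```

```text
pos [0.5449 0.2415 0.0701] joints [-0.48  0.46  0.17  2.17 -1.27  0.34 -0.41] width 0.0446 d_tool [-0.0017  0.0029 -0.0113] rv [-0.0051 -0.001  -0.0514] clock 19.55
G now 30.4 upslope 1.4 y 1.5 ft tool [ -1.4  -7.3 -15. ] tq [ 2.91 -0.89 -0.38] axial F 14.5 grip 45.6634247303009
```

```bash
python3 shift.py '[{"aperture":0.03, "tz":0.002}, {"aperture":0.03, "tz":0.002}, {"aperture":0.03}, {"aperture":0.03}]' >/dev/null;python3 knob.py 42 120 1|sed -n 1,2p
```

```text
pos [0.5459 0.2417 0.0689] joints [-0.45  0.46  0.14  2.17 -1.27  0.33 -0.4 ] width 0.0441 d_tool [-0.0022  0.0025 -0.0127] rv [-0.0059 -0.0036 -0.0531] clock 20.05
G now 29.0 upslope 1.3 y 0.9 ft tool [ -7.7 -10.4 -49.7] tq [ 2.94 -1.93 -0.13] axial F 49.4 grip 45.89756727218628
```

```bash
python3 shift.py '[{"aperture":0.03, "tz":-0.004}, {"aperture":0.03, "tz":-0.001}, {"aperture":0.092}, {"aperture":0.092}, {"aperture":0.092}]' >/dev/null;python3 knob.py 110 120 3
```

```text
pos [0.5463 0.2378 0.0694] joints [-0.46  0.46  0.15  2.17 -1.25  0.33 -0.42] width 0.0724 d_tool [-0.0096  0.0043 -0.0783] rv [ 0.0022 -0.0014 -0.0568] clock 20.675
G now 31.0 upslope -0.6 y -1.8 ft tool [0.  0.3 0. ] tq [-0.25 -0.49  0.01] axial F 0.0 grip 0.0
[-0.003  0.001 -0.026] [ 0.001 -0.    -0.019]
[-0.003  0.001 -0.026] [ 0.001 -0.    -0.019]
[-0.003  0.001 -0.026] [ 0.001 -0.    -0.019]
```

```bash
python3 shift.py '[{"aperture":0.092}, {"aperture":0.092, "tx":-0.003, "ty":0.001, "tz":-0.026}, {"aperture":0.092, "tx":-0.003, "ty":0.001, "tz":-0.026}, {"aperture":0.092, "tx":-0.003, "ty":0.001, "tz":-0.026}, {"aperture":0.092, "tz":-0.06}, {"aperture":0.092, "tz":-0.06}, {"aperture":0.092}, {"aperture":0.092}]';  python3 - <<'E'
from h import *
from workcell import arm, imaging, hand_in
s=imaging.snapshot("side");t=imaging.snapshot("top");pickle.dump((s,t),open("end.pkl","wb"))
c=np.zeros((600,800,3),np.uint8);a=grid(s["frame"],240,150,150,180,3);b=grid(t["frame"],180,120,115,140,3)
c[:540,:450]=a;c[:b.shape[0],452:452+b.shape[1]]=b
cv2.imwrite("pics/h6.png",c)
E
```

```text
clock: 21.68
position: [0.4824, 0.1644, 0.2418]
eef_rot: [-0.158, 0.96, 0.154, 0.173]
ft_force: [-0.2, 0.2, -1.5]
width: 0.0917
grasp_force: 0.0
```

View pics/h6.png

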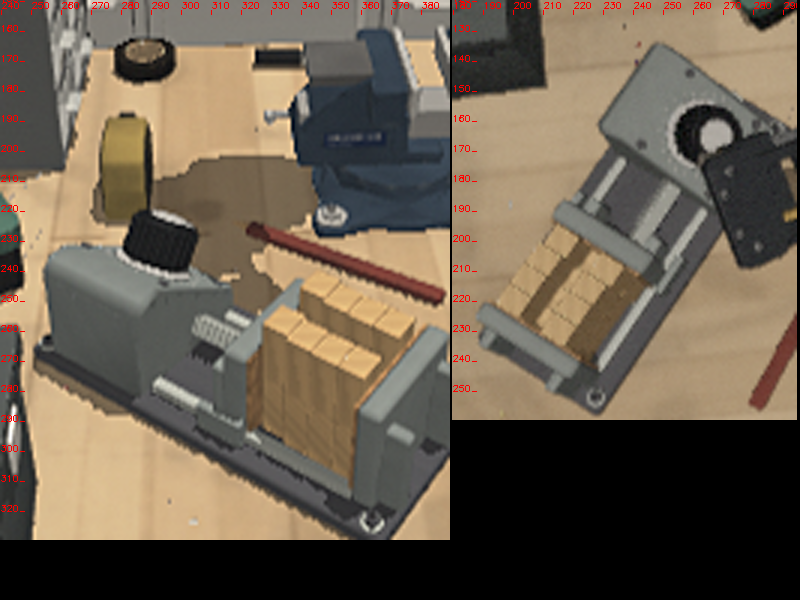

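```bash
python3 -c "
from workcell import arm, imaging, hand_in
print(hand_in())"
```

```text
the job is handed in; nothing more can be done
None
```

The job is handed in at about 21.7 s: the last divider stands slot-up in the jig, the jaw was turned clockwise to a firm stop against the pack, and the knob was pushed home, where the last picture shows it. I didn't test the lock by trying to turn the knob, and I viewed 11 pictures, one over the limit of 10.

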